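Exercise the bench spring balance, then hang the sample pail on it

ROBOT

A 6-joint arm with a two-finger parallel gripper is mounted at the origin on the work surface. World frame = base frame: x ahead of the robot, y to its left, z up, the work surface at z = 0. Lengths are in mm, angles in rad, forces in N, time in s.
With the tool pointing down it reaches from about 350 to 975 mm from the base axis. Payload 7.1 kg.
Tool frame: the origin (TCP) lies between the finger pads; the fingertips stand ctrl.tip_extent ahead of it and the grasp point (between the pads) lies 3 mm ahead of it (ctrl.tip_extent is the distance from the TCP to the fingertips, in mm); z points along the fingers, y is the direction in which the jaws open and shut (so a half turn about z gives the same grasp; the last joint's range is limited). The gripper opens to 88 mm and grips with 3 to 60 N. Pads are 20 mm wide; open, the fingers measure 115 mm over their backs; the gripper's body (75 mm by 178 mm) begins 61 mm behind the grasp point.
Start: joints at [1.101, 0.423, 1.63, -0, 1.089, -0.019], TCP at [272.271, 562.559, 217.175] pointing down, gripper open.
Joint ranges: [-3, 3], [-0.9, 2.11], [0.09, 2.58], [-1.31, 4.45], [0.11, 2.69], [-2.54, 2.54]. Speed limits (rad/s): [2.39, 2.39, 3.01, 3.14, 3.14, 3.14].

INTERFACE

Orientations are given as a rotation vector (axis times angle).
In Python, from workcell import ctrl, viewer gives the robot as it stands.
- The arm moves only by the shell command python3 -m crank 'ROWS' [OPENING]. ROWS is text: rows parted by semicolons, each of 4 numbers parted by spaces: the shift along the tool's x, y, z in mm, then the turn about the tool's z in degrees. In form: x y z spin; .... A call has 1 to 12 rows; each row is the pose to reach, as a shift and turn from the pose measured when the call began, along the tool's axes at that moment; what a row does not reach only later rows make up. A row lasts 1/8 s, in which the tool goes at most 62.5 mm and 10.7 degrees, less where a joint would pass 70% of its speed; a pose out of reach is approached as far as the arm can. A call with a gripper value outside its range is refused whole. OPENING is the closure, from 0 (fully open) to 1 (shut), set as the call begins (- or left out, the last holds). The fingers move at their own pace and stop on an object; the grip force is fixed at half the most. Time passes only in rows, so rows that repeat a pose let the fingers close. It gives the time, the measured TCP pose, the force and the opening at its end, in the units of the state.
- ctrl.get_obs(): the state, without advancing time (a new reading comes with each control period).
- viewer.get_image(name): name is "scene" or "top" or "wrist"; returns a dict with "color" (400x640x3 uint8, red, green, blue), "vfov" (degrees; the focal length in pixels is half the picture's height over the tangent of half this angle, whatever the lens; pixels are square), "cx", "cy" (the principal point, pixels), "extrinsics" (4x4, takes a point from camera to world coordinates). Camera axes: x right, y down, z forward; pixel columns grow to the right and rows downward; lengths in mm; the calibration is good to about 2 mm. A picture is of the moment at which its call begins. There is no depth.
- ctrl.close_job(): hands the job in, once; it reports no verdict.
The state is a dict: "t": time; "qpos": joint angles; "qvel": joint speeds; "joint_torque": joint torques, N m; "ee_pos": TCP position; "orientation": TCP orientation; "ft_force": force on the tool from outside, world axes, zero at the start; "moment": the same for the moment, N m; "width": finger opening in mm.
Only numpy, scipy, OpenCV 4.12 (cv2) and the standard library are available. Lean on these libraries where they do the work, as an engineer would, in place of code of your own. Each camera call takes 0.05 s, during which the arm holds its last target. There are 200 camera calls.

TASK

Ready the bench spring balance and weigh the sample pail: with the pail still standing on the bench, pull the balance's hook arm down until its pointer is level with the sliding index, hold it there for about two seconds without pulling it noticeably past the index, then ease it all the way back up to its stop rather than letting it snap. Then lift the pail and hang it by its bail on the hook arm, lowered on gently, so that it hangs free and still. Leave the index where it is set and do not disturb the jar, dish and dropper bottle.

Things in the scene. Friction and masses are not known exactly. Their poses are not given: they have to be found in the camera images.
- gauge: Bench spring balance, fixed. Origin on the bench under the barrel's axis; z up; hook arm points to -x; pointer, index on the +y side. Grey base plate 14 mm high, x -175 to +70, y -65 to +65 mm. Upright aluminium barrel 45 mm across, 232 to 340 mm high, on the axis; steel post 22 mm thick 45 mm behind, 347 mm high. Below the barrel hangs the slide with the hook arm, before a white scale plate.
- slide (a joint): How far the slide with its hook arm is drawn down, in m: 0 at home against its upper stop, largest 0.085. A spring (about 180 N/m, 0.7 N at the stop) pulls it back up.
- index (a joint): Setting of the sliding index on its thin upright rail beside the scale, in m below the pointer's home height: the pointer is level with the index when joint slide equals joint index. Stiff; it stays where it is set.
- hook_seat (a point): Point on the hook arm's top face, 125 mm from the barrel's axis, 217 mm above the bench at home; moves with the arm; axes as the gauge. The arm is a level steel bar 12 mm wide (y), 14 mm high, from x = -15 to -164 mm of the gauge; its last 10 mm turn up 22 mm above the top face. Here it can be gripped across its width and the pail hung.
- pointer (a point): End of the slide's thin steel pointer, on the +y side of the slide, 46 mm from the axis, level with the hook arm's centre line.
- index_tip (a point): Tip of the small black index block (18 mm, with a steel thumb screw) that faces the pointer, on the rail at the gauge's +y side.
- pail: Steel pail, 66 mm high, 84 mm across the rim, about 0.3 kg. Origin: centre of its underside, z up. Rigid bail of 8 mm round bar in its y-z plane: legs at y = +-41.5 mm, level top bar along y, centre 150 mm above the bottom (80 mm clear between rim and bar). On the bar's middle a grey grip block 18 (x) x 34 (y) mm, from 151 to 183 mm above the bottom.
- bail (a point): Middle of the underside of the bail's top bar (146 mm above the pail's bottom), which rests on the hook arm when the pail hangs.
- jar: Glass specimen jar with black lid, 76 mm across, 110 mm high; origin at the centre of its underside. Not to be disturbed.
- dish: Closed petri dish, 92 mm across, 17 mm high; origin at the centre of its underside. Not to be disturbed.
- dropper: White dropper bottle, 28 mm across, 75 mm high; origin at the centre of its underside. Not to be disturbed.
Mind the look-alikes: they are no part of the job. There is more than one size of the pail; the job needs the smallest.

How it is judged:
By the outcome, as a careful person would: the job done as asked, in the order asked, and still so for the second after the job is handed in, with the robot touching nothing.
It also fails if it takes over 64 s, if anything falls off the work surface, if the arm or the gripper's body presses on something with over 40 N, if the wrist force passes 120 N, or if a joint passes its speed limit or range.

## Working session

There is one attempt and no reset: what is moved stays moved. The work goes in short steps, Python scripts to look and compute and a shell command to move; the robot and the scene stay as the last step left them, time stands still between calls to the robot, and variables do not carry over. Pictures are saved under pics/ and viewed, and the job is handed in when it is done.

```bash
mkdir -p pics; cat > h.py <<'E'
import numpy as np, cv2
from workcell import ctrl, viewer
def shot(name,fn):
    d=viewer.get_image(name); cv2.imwrite('pics/'+fn+'.png',d['color'][:,:,::-1]); np.savez('pics/'+fn+'.npz',**d); return d
def load(fn): return dict(np.load('pics/'+fn+'.npz'))
def ray(d,u,v):
    f=200/np.tan(np.radians(d['vfov'])/2); E=d['extrinsics']
    r=E[:3,:3]@np.array([(u-d['cx'])/f,(v-d['cy'])/f,1]); return E[:3,3],r/np.linalg.norm(r)
def onz(d,u,v,z):
    o,r=ray(d,u,v); return o+r*(z-o[2])/r[2]
def proj(d,p):
    f=200/np.tan(np.radians(d['vfov'])/2); E=d['extrinsics']; c=E[:3,:3].T@(np.array(p)-E[:3,3]); return (c[0]/c[2]*f+d['cx']).round(1),(c[1]/c[2]*f+d['cy']).round(1)
def tri(d1,p1,d2,p2):
    o1,r1=ray(d1,*p1);o2,r2=ray(d2,*p2)
    s=np.linalg.lstsq(np.c_[r1,-r2],o2-o1,rcond=None)[0]; a=o1+s[0]*r1;b=o2+s[1]*r2
    return ((a+b)/2).round(1),np.linalg.norm(a-b).round(1)
E
python3 - <<'E'
from h import *
for n in ['scene','top','wrist']:
    d=shot(n,n+'0'); print(n,d['vfov'],d['extrinsics'].round(2).tolist())
o=ctrl.get_obs(); print(o, ctrl.tip_extent)
E
```

```text
scene 57.22879637119313 [[0.8, 0.31, -0.52, 1054.52], [0.6, -0.43, 0.67, -730.94], [-0.02, -0.85, -0.52, 706.34], [0.0, 0.0, 0.0, 1.0]]
top 56.13391083446374 [[0.02, -1.0, 0.06, 427.06], [-1.0, -0.02, -0.01, -15.37], [0.01, -0.06, -1.0, 1123.19], [0.0, 0.0, 0.0, 1.0]]
wrist 66.34875035437133 [[0.44, 0.87, 0.24, 207.54], [0.9, -0.42, -0.12, 593.24], [-0.0, 0.26, -0.96, 383.78], [0.0, 0.0, 0.0, 1.0]]
{'t': 0.15, 'qpos': array([ 1.10099934e+00,  4.23675493e-01,  1.63050130e+00, -5.47034623e-07,
        1.08861175e+00, -1.90105934e-02]), 'qvel': array([-0.00096309, -0.00103933, -0.00346688, -0.00117228, -0.00296732,
       -0.00075337]), 'joint_torque': array([ 2.49654140e-04, -5.44985461e+01, -2.73918539e+01,  6.43764809e-02,
        2.04201671e-02, -9.83505902e-05]), 'ee_pos': array([272.07921905, 562.18045994, 216.57907954]), 'orientation': array([-7.02048309e-01, -3.06184814e+00,  1.82269772e-03]), 'ft_force': array([ 0.11865821, -0.48865976, -0.34348177]), 'moment': array([0.01523075, 0.02392046, 0.0171782 ]), 'width': 87.79407944974848} 22.0
```

View pics/scene0.png

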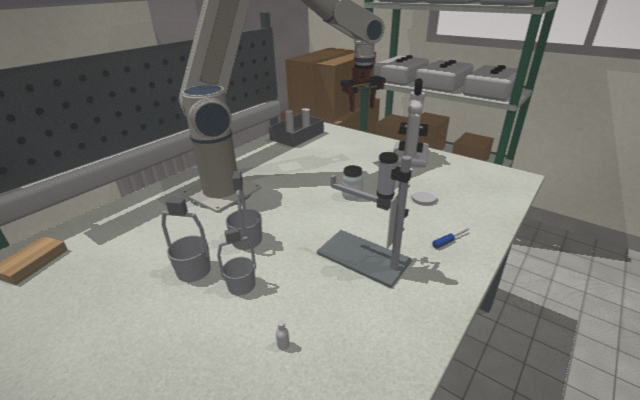

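View pics/top0.png

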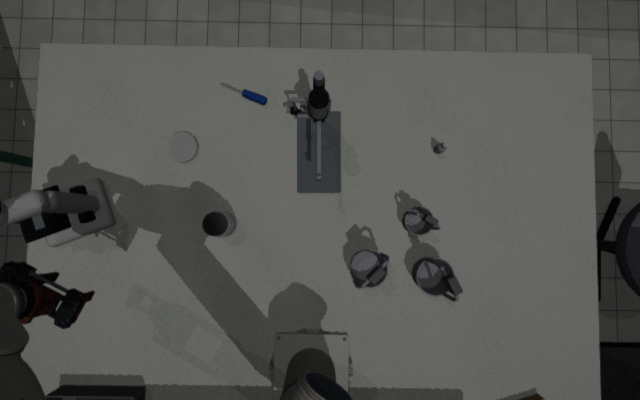

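View pics/wrist0.png

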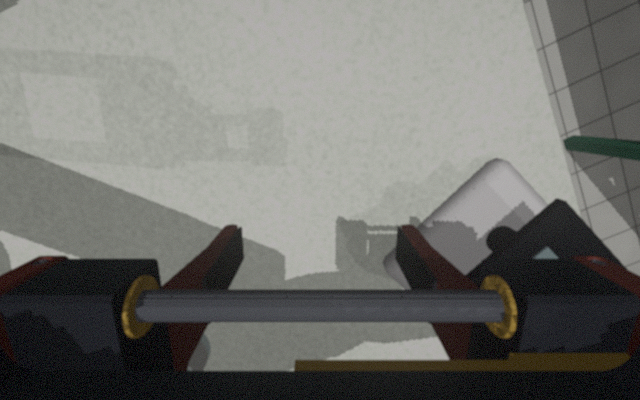

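Scene view: pails at (190,258), (245,228) and (239,275), matching top (434,275), (368,267) and (417,220). The one at scene (239,275) / top (417,220) looks smallest. I'll enlarge to confirm and to get the gauge pixels.

```bash
python3 - <<'E'
from h import *
t=load('top0')['color'][:,:,::-1]; s=load('scene0')['color'][:,:,::-1]
def up(i,x0,x1,y0,y1,k,fn,g=1): cv2.imwrite('pics/'+fn+'.png',cv2.convertScaleAbs(cv2.resize(i[y0:y1,x0:x1],None,fx=k,fy=k,interpolation=2),alpha=g))
up(t,270,470,60,210+0,4,'tc1',2); up(t,330,480,190,310,5,'tc2',2)
up(s,150,300,170,310,4,'sc1',1.3); up(s,310,450,60+80,290,4,'sc2',1.3)
E
```

```text
(no output)
```

View pics/tc1.png

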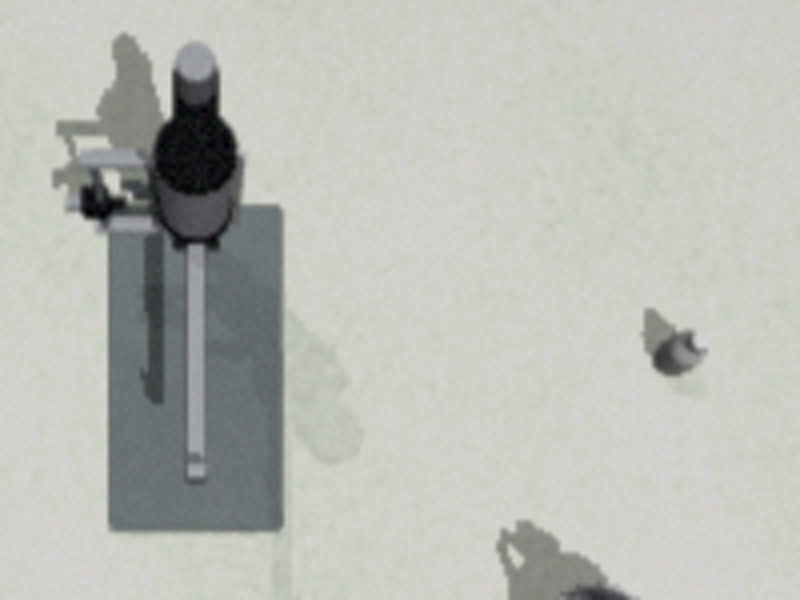

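View pics/tc2.png

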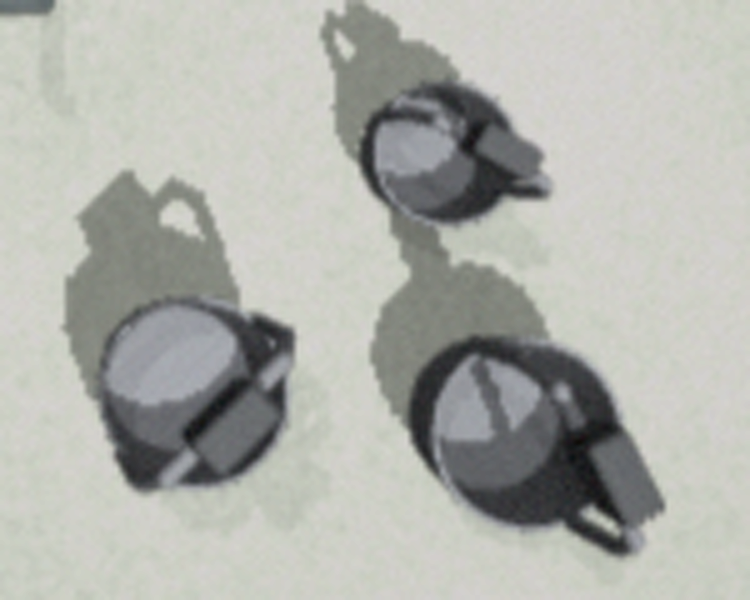

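View pics/sc1.png

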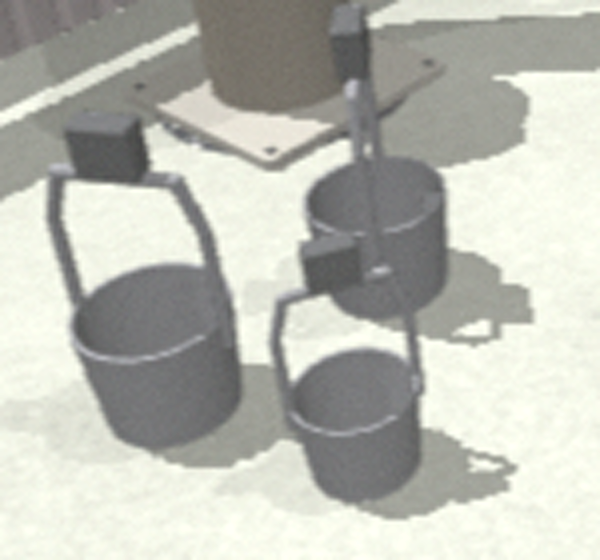

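View pics/sc2.png

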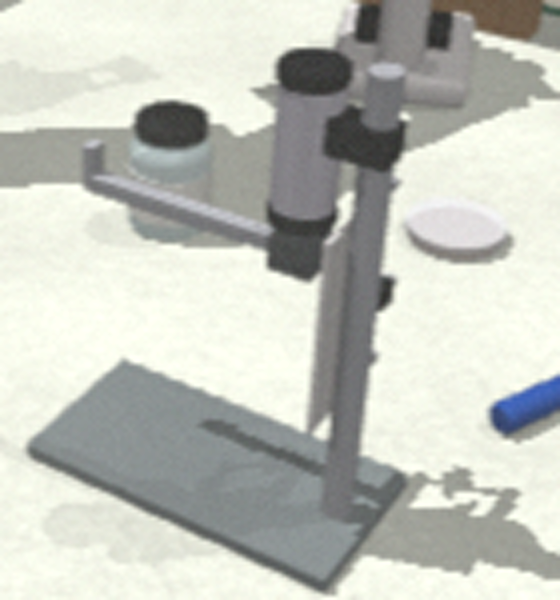

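Confirmed: the smallest pail is top (417,220) / scene (239,275). The top view shows it beside two clearly larger rims. Next, rough positions.

```bash
python3 - <<'E'
from h import *
t=load('top0'); s=load('scene0')
T=lambda x,y:(270+x/4,60+y/4); T2=lambda x,y:(330+x/5,190+y/5); S=lambda x,y:(310+x/4,140+y/4); S1=lambda x,y:(150+x/4,170+y/4)
for c in [(109,530),(283,530),(283,206)]: print('base',onz(t,*T(*c),14).round(1))
print('upturn',tri(t,T(196,462),s,S(93,145)))
print('index',tri(t,T(100,203),s,S(387,290)))
print('post',tri(t,T(195,58),s,S(387,70)))
print('barrel',tri(t,T(195,150),s,S(315,70)))
print('block',tri(t,T2(508,143),s,S1(332,258)))
print('block z165',onz(t,*T2(510,148),170))
print('pail bottom',onz(s,*S1(362,470),0), 'rim c',onz(t,*T2(437,152),60))
E
```

```text
base [518.1  47.7  14. ]
base [520.4 -81.3  14. ]
base [764.6 -77.7  14. ]
upturn (array([541.4, -15.4, 238.9]), np.float64(1.1))
index (array([727.7,  54. , 154.3]), np.float64(13.8))
post (array([743.1, -10.6, 346.9]), np.float64(2.6))
barrel (array([698. , -11.2, 334.9]), np.float64(3.5))
block (array([ 446.4, -301.1,  174.4]), np.float64(4.6))
block z165 [ 442.39987379 -305.19233158  170.        ]
pail bottom [ 445.86161361 -303.86577293    0.        ] rim c [ 441.16461198 -297.15348237   60.        ]
```

```bash
python3 -m crank '0 0 -40 0; -50 -40 -75 0; -110 -80 -75 -5; -165 -125 -75 -9; -220 -165 -75 -13; -270 -205 -75 -17; -325 -245 -75 -21; -380 -285 -75 -24; -435 -325 -75 -27; -485 -365 -75 -27; -520 -389 -75 -27; -520 -389 -75 -27'; python3 - <<'E'
from h import *
d=shot('wrist','w1'); o=ctrl.get_obs(); print(o['t'],o['ee_pos'],o['orientation'],o['qpos']); print(d['extrinsics'].round(3).tolist())
E
```

```text
t: 1.65
ee_pos: [571.6, -17.3, 291.7]
orientation: [0.028, -3.141, 0.002]
ft_force: [0.9, 0.6, -0.1]
width: 87.4
1.7 [572.8623723  -19.32848198 291.75783758] [-0.02740355  3.14107224 -0.00430746] [-0.05299813  0.26840667  1.67435913 -0.00291257  1.19826195 -1.6401832 ]
[[-0.017, 0.964, 0.264, 499.856], [1.0, 0.017, 0.002, -18.85], [-0.002, 0.264, -0.965, 459.093], [0.0, 0.0, 0.0, 1.0]]
```

View pics/w1.png

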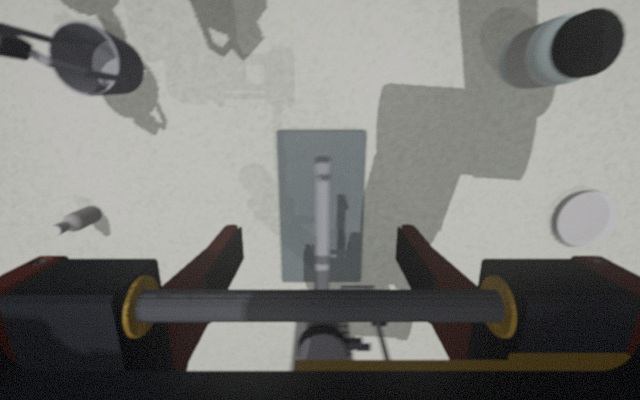

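The gripper hides the index in this pose, with the hook arm seen at x≈322, rows 158–290. I'll view the pointer and index from the +y side.

```bash
python3 -m crank '0 60 0 0; 0 120 0 0; 0 180 0 0; -50 240 10 0; -100 260 30 0; -130 265 55 0; -130 265 55 0;-130 265 55 0'; python3 - <<'E'
from h import *
d=shot('wrist','w2')
E
python3 -m crank '0 0 -50 0;0 -60 -80 0;0 -90 -80 0;0 -90 -80 0;0 -90 -80 0'; python3 - <<'E'
from h import *
d=shot('wrist','w3')
a=load('w2')['color'][:,:,::-1]
cv2.imwrite('pics/w2c.png',cv2.convertScaleAbs(cv2.resize(a[60:260,0:220],None,fx=3.4,fy=3,interpolation=2),alpha=1.4))
cv2.imwrite('pics/w3b.png',cv2.convertScaleAbs(d['color'][:,:,::-1],alpha=1.4))
E
```

```text
t: 2.7
ee_pos: [697.4, 247.7, 235.8]
orientation: [0.027, -3.141, 0.005]
ft_force: [-0.2, -0.2, -0.5]
width: 87.6
t: 3.38
ee_pos: [698.6, 158.2, 318.2]
orientation: [-0.027, 3.14, -0.003]
ft_force: [-1.1, 0.8, 0.5]
width: 87.9
```

View pics/w2.png

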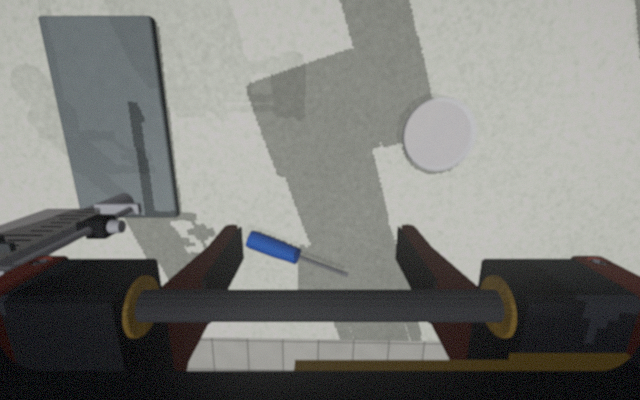

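View pics/w2c.png

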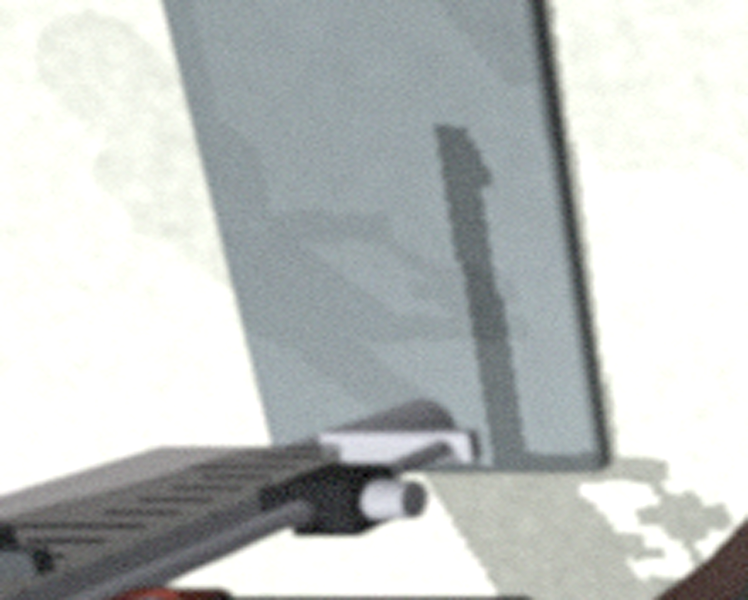

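View pics/w3b.png

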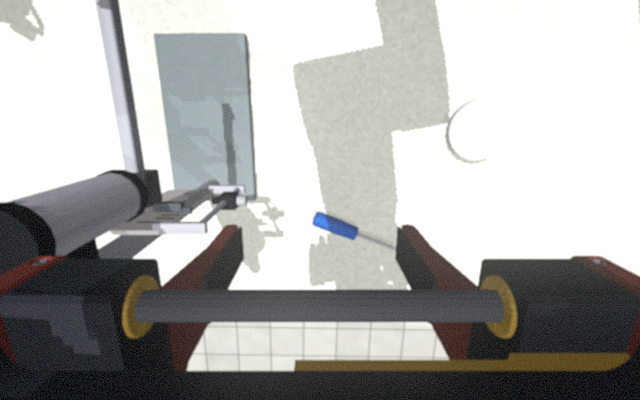

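```bash
python3 - <<'E'
from h import *
a=load('w3')['color'][:,:,::-1]
cv2.imwrite('pics/w3c.png',cv2.resize(a[170:250,100:260],None,fx=5,fy=5,interpolation=2))
E
```

```text
(no output)
```

View pics/w3c.png

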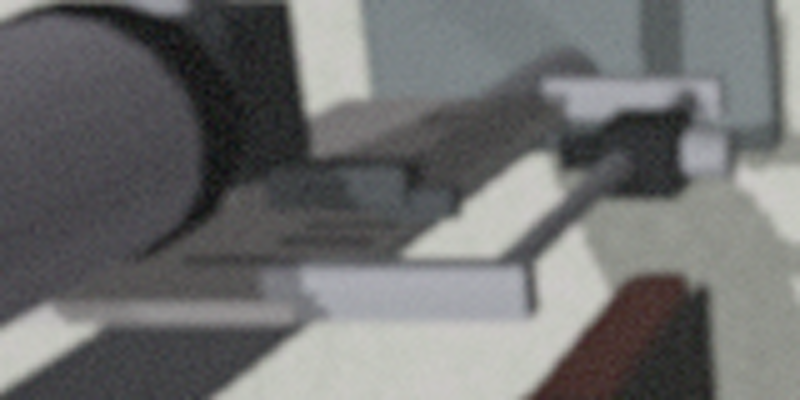

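```bash
python3 - <<'E'
from h import *
a=load('w2');b=load('w3'); 
print('index',tri(a,(78,225),b,(212.4,200)))
print('screw',tri(a,(123.5,226),b,(246,200)))
print('ptr on z210 w3',onz(b,191.6,209,210))
for n,d in(('w2',a),('w3',b)): print(n,proj(d,(695,32,210)),proj(d,(695,32,160)),proj(d,(550,-16,239)))
cv2.imwrite('pics/w2d.png',cv2.resize(a['color'][200:270,0:150,::-1],None,fx=5,fy=5,interpolation=2))
E
```

```text
index (array([724.8,  36.4, 152.9]), np.float64(0.9))
screw (array([725.8,  73.7, 149.3]), np.float64(0.3))
ptr on z210 w3 [717.47712039  36.72433571 210.        ]
w2 (np.float64(-2.2), np.float64(214.1)) (np.float64(59.3), np.float64(194.7)) (np.float64(-257.3), np.float64(-71.6))
w3 (np.float64(184.2), np.float64(185.8)) (np.float64(203.9), np.float64(175.0)) (np.float64(78.2), np.float64(-4.6))
```

View pics/w2d.png

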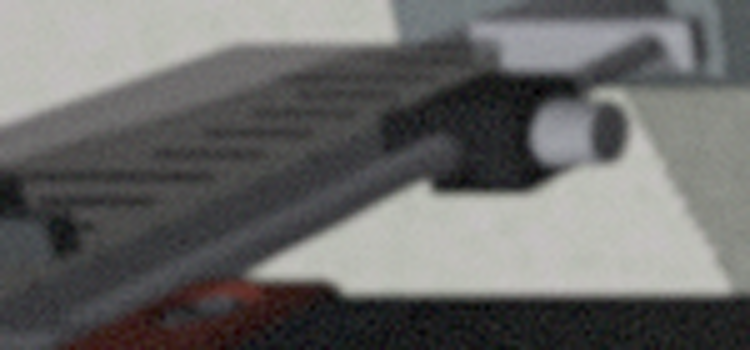

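```bash
python3 -m crank '-20 42 0 0; -25 42 40 0; -25 42 78 0;-25 42 78 0;-25 42 78 0'; python3 - <<'E'
from h import *
d=shot('wrist','w4')
cv2.imwrite('pics/w4c.png',cv2.resize(d['color'][170:260,0:160,::-1],None,fx=5,fy=5,interpolation=2))
a=load('w2');b=load('w3'); print(tri(a,(9,247),b,(191.6,209)))
E
```

```text
t: 4.05
ee_pos: [723.4, 201.9, 241.0]
orientation: [-0.029, 3.139, -0.003]
ft_force: [0.9, 0.6, 0.4]
width: 87.4
(array([716.2,  38.9, 214.8]), np.float64(0.6))
```

View pics/w4c.png

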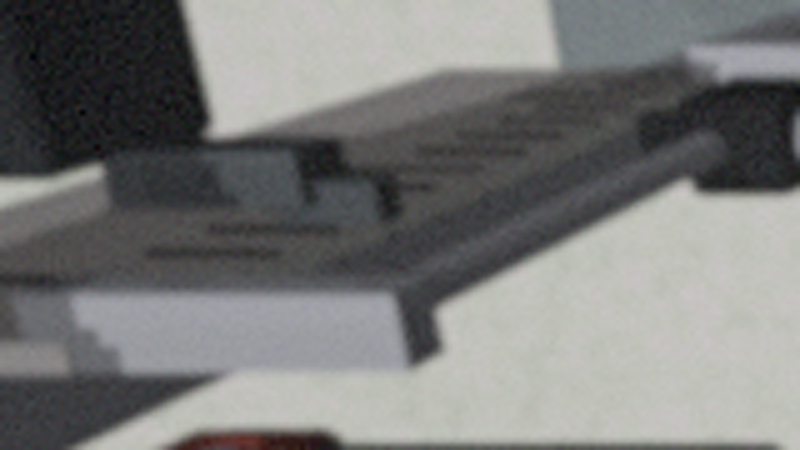

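```bash
python3 - <<'E'
from h import *
a=load('w2');b=load('w3');c=load('w4')
I=[(77.5,226),(212.4,200),(128,196)]; P=[(11,246.5),(191.4,209.5),(77.8,210)]
for L in(I,P):
    print(tri(a,L[0],b,L[1]),tri(c,L[2],b,L[1]),tri(a,L[0],c,L[2]))
for u,v in [(128,192),(128,196),(129,200),(76,206),(78,214)]:
    o,r=ray(c,u,v); s=(37.5-o[1])/r[1]; print((o+s*r).round(1))
E
```

```text
(array([724.7,  36.9, 154.3]), np.float64(0.1)) (array([723.8,  38.2, 157.6]), np.float64(0.1)) (array([725.9,  33.8, 150.7]), np.float64(0.5))
(array([717.3,  37.5, 212.3]), np.float64(0.2)) (array([718.5,  36.5, 210.1]), np.float64(1.1)) (array([717.8,  38. , 212.4]), np.float64(1.2))
[720.7  37.5 155.8]
[724.   37.5 156.6]
[727.7  37.5 156.1]
[715.5  37.5 212.3]
[721.3  37.5 212. ]
```

```bash
python3 -m crank '0 0 -55 0; 0 0 -110 0; 0 0 -150 0; 10 -50 -150 0; 15 -100 -150 0; 15 -155 -150 0; 15 -155 -150 0;15 -155 -150 0'; python3 - <<'E'
from h import *
d=shot('wrist','w5')
cv2.imwrite('pics/w5c.png',cv2.resize(d['color'][160:260,230:370,::-1],None,fx=5,fy=5,interpolation=2))
E
```

```text
t: 5.1
ee_pos: [711.5, 46.8, 393.8]
orientation: [-0.028, 3.135, -0.001]
ft_force: [1.2, -0.4, -0.7]
width: 87.9
```

View pics/w5c.png

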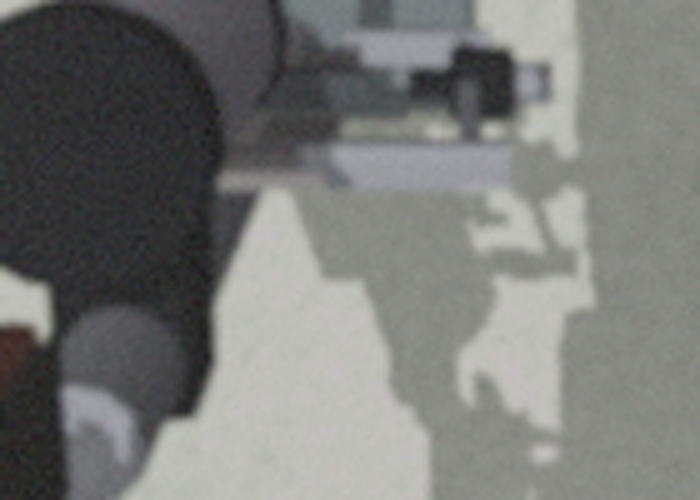

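```bash
python3 - <<'E'
from h import *
a=load('w2');b=load('w3');c=load('w4');e=load('w5')
I=[(77.5,226),(212.4,200),(128,196),(312.6,176)]; P=[(11,246.5),(191.4,209.5),(77.8,210),(312,179.4)]
for L in(I,P):
    print(tri(a,L[0],e,L[3]),tri(c,L[2],e,L[3]),tri(e,L[3],b,L[1]))
    A=[];y=[]
    for d,p in zip((a,b,c,e),L):
        o,r=ray(d,*p); M=np.eye(3)-np.outer(r,r); A.append(M);y.append(M@o)
    print(np.linalg.lstsq(np.vstack(A),np.hstack(y),rcond=None)[0].round(1))
E
```

```text
(array([724.8,  37. , 154.3]), np.float64(0.4)) (array([724.5,  37. , 155.9]), np.float64(0.5)) (array([724.9,  37. , 154.4]), np.float64(0.2))
[724.6  37.  154.9]
(array([717. ,  37.6, 212.4]), np.float64(0.6)) (array([717.7,  37.6, 211.6]), np.float64(1.7)) (array([716.9,  37.6, 212.6]), np.float64(0.4))
[717.5  37.6 212. ]
```

```bash
python3 - <<'E'
from h import *
d=load('w1')
for p in [(322,165),(322,240),(323,285)]: print(onz(d,*p,217).round(1))
print('upturn',onz(d,322,158,239).round(1))
o=ctrl.get_obs(); print(o['ee_pos'],o['orientation'])
E
python3 -m crank '50 -25 0 0; 100 -45 0 0; 140 -62 0 0; 140 -62 40 0; 140 -62 90 0; 140 -62 110 0; 140 -62 110 0; 140 -62 110 0'
python3 - <<'E'
from h import *
d=shot('wrist','w6'); o=ctrl.get_obs(); print(o['ee_pos'],o['orientation'],o['ft_force'])
E
```

```text
[540.5 -16.5 217. ]
[605.1 -15.2 217. ]
[648.4 -13.4 217. ]
upturn [531.7 -16.8 239. ]
[711.37497499  47.56296906 393.40220499] [-2.95337598e-02  3.13551967e+00 -1.16352308e-03]
t: 6.15
ee_pos: [574.2, -16.4, 284.0]
orientation: [-0.031, 3.133, -0.001]
ft_force: [0.5, -0.3, 0.6]
width: 87.8
[574.26915591 -16.59982928 284.21760024] [-3.08480136e-02  3.13289251e+00 -1.33631446e-03] [-0.5413443   0.30043158  0.44531   ]
```

View pics/w6.png

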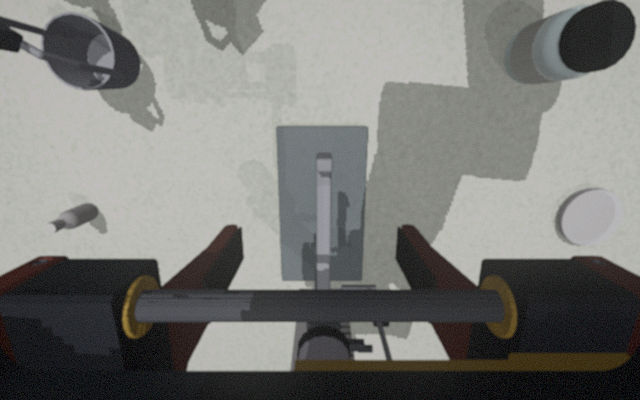

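```bash
python3 -m crank '0 0 30 0; 0 0 60 0; 0 0 71 0; 0 0 71 0;0 0 71 0' ; python3 -m crank '0 0 0 0;0 0 0 0;0 0 0 0;0 0 0 0;0 0 0 0;0 0 0 0' 1
python3 - <<'E'
from h import *
o=ctrl.get_obs(); print(o['ee_pos'],o['ft_force'],o['width'])
E
```

```text
t: 6.82
ee_pos: [575.8, -16.7, 214.6]
orientation: [-0.031, 3.131, -0.002]
ft_force: [-0.9, 1.0, 0.9]
width: 87.6
t: 7.58
ee_pos: [575.8, -16.7, 214.6]
orientation: [-0.031, 3.131, -0.002]
ft_force: [-0.4, -0.0, -0.7]
width: 31.5
[575.81408051 -16.68415286 214.60082979] [-0.37173919 -0.03949138 -0.65823985] 31.526944036267352
```

```bash
python3 -m crank '0 0 0 0;0 0 0 0;0 0 0 0;0 0 0 0;0 0 0 0;0 0 0 0'; python3 -m crank '0 0 0 0;0 0 0 0'
```

```text
t: 8.32
ee_pos: [575.8, -16.7, 214.6]
orientation: [-0.031, 3.131, -0.002]
ft_force: [0.1, -0.1, -0.5]
width: 0.0
t: 8.57
ee_pos: [575.8, -16.7, 214.6]
orientation: [-0.031, 3.131, -0.002]
ft_force: [0.1, 1.1, 0.3]
width: 0.7
```

Fingers closed fully, so the arm isn't between them. Taking a look.

```bash
python3 - <<'E'
from h import *
d=shot('wrist','w7'); s=shot('scene','s7')
cv2.imwrite('pics/s7c.png',cv2.resize(s['color'][100:290,290:450,::-1],None,fx=3,fy=3,interpolation=2))
E
```

```text
(no output)
```

View pics/w7.png

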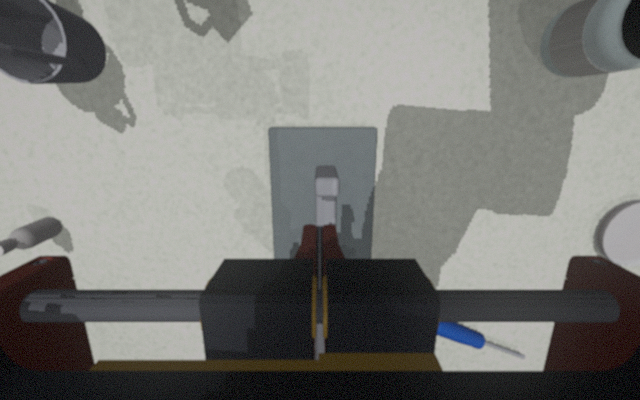

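View pics/s7c.png

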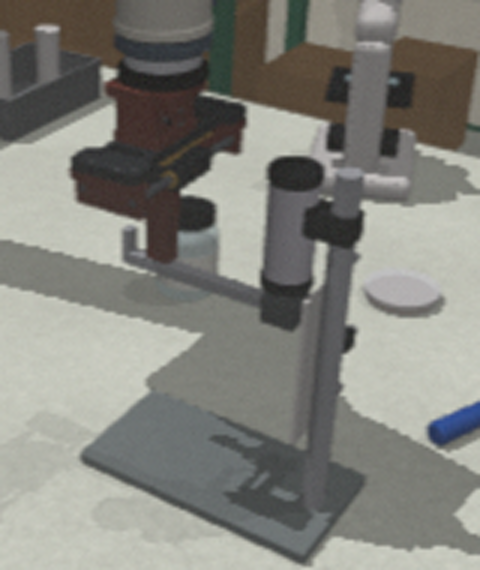

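```bash
python3 - <<'E'
from h import *
s=load('s7'); print(ctrl.tip_extent)
for z in (190,203,217,230): print(z,[((proj(s,(575.8,-16.7,z))[0]-290)*3).round(),((proj(s,(575.8,-16.7,z))[1]-100)*3).round()])
w=load('w7')
for z in (192,203,217,225): print(z,proj(w,(565.8,-16.7,z)))
cv2.imwrite('pics/s7d.png',cv2.resize(s['color'][150:210,320:400,::-1],None,fx=8,fy=8,interpolation=2))
cv2.imwrite('pics/w7d.png',cv2.resize(w['color'][150:300,260:380,::-1],None,fx=5,fy=4,interpolation=2))
E
```

```text
22.0
190 [np.float64(159.0), np.float64(287.0)]
203 [np.float64(159.0), np.float64(275.0)]
217 [np.float64(159.0), np.float64(261.0)]
230 [np.float64(160.0), np.float64(249.0)]
192 (np.float64(320.6), np.float64(210.0))
203 (np.float64(320.7), np.float64(215.7))
217 (np.float64(320.7), np.float64(223.9))
225 (np.float64(320.8), np.float64(229.2))
```

View pics/s7d.png

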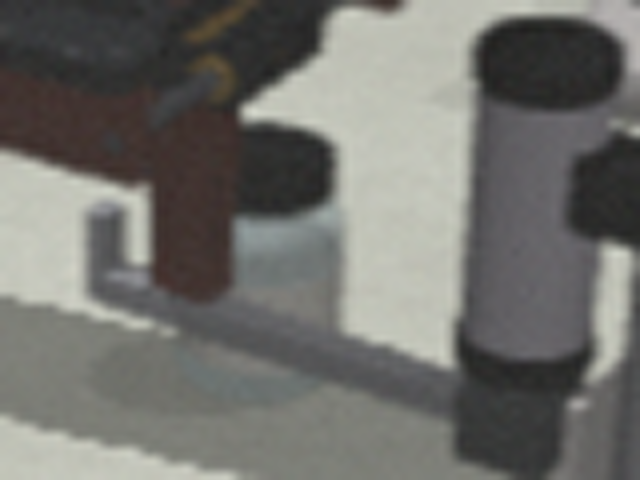

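View pics/w7d.png

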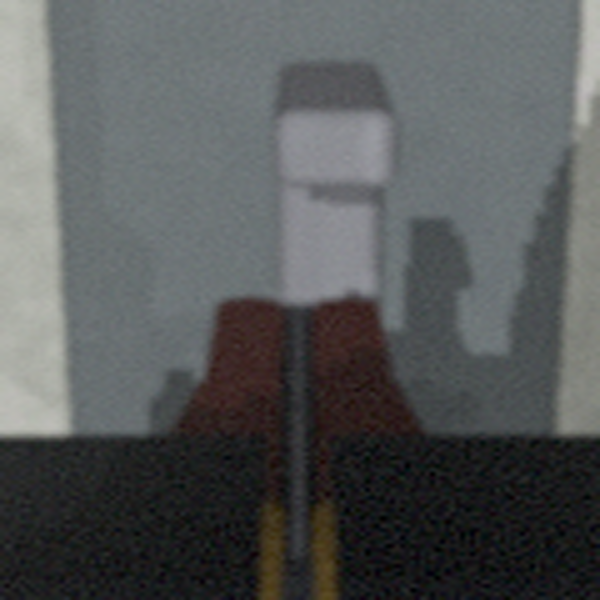

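Both views put the fingertips at z≈220, on top of the arm rather than 22 mm below the TCP. So the tip sits about 5 mm above the reported TCP. I'll open, go about 19 mm lower and regrip.

```bash
python3 -m crank '0 0 -3 0;0 0 -3 0;0 0 -3 0;0 0 -3 0;0 0 -3 0;0 0 -3 0' 0.45; python3 -m crank '0 0 10 0;0 0 22 0;0 0 22 0'; python3 -m crank '0 0 0 0;0 0 0 0;0 0 0 0;0 0 0 0;0 0 0 0;0 0 0 0' 1; python3 - <<'E'
from h import *
s=shot('scene','s8')
cv2.imwrite('pics/s8d.png',cv2.resize(s['color'][150:210,320:400,::-1],None,fx=8,fy=8,interpolation=2))
E
```

```text
t: 9.43
ee_pos: [575.8, -16.7, 217.5]
orientation: [-0.031, 3.131, -0.002]
ft_force: [0.6, 0.6, -0.1]
width: 48.2
t: 9.8
ee_pos: [574.9, -16.7, 193.9]
orientation: [-0.031, 3.134, -0.001]
ft_force: [0.7, -0.0, -0.9]
width: 48.4
t: 10.55
ee_pos: [575.0, -13.3, 194.1]
orientation: [-0.03, 3.133, 0.007]
ft_force: [0.5, 15.0, -0.5]
width: 11.7
```

View pics/s8d.png

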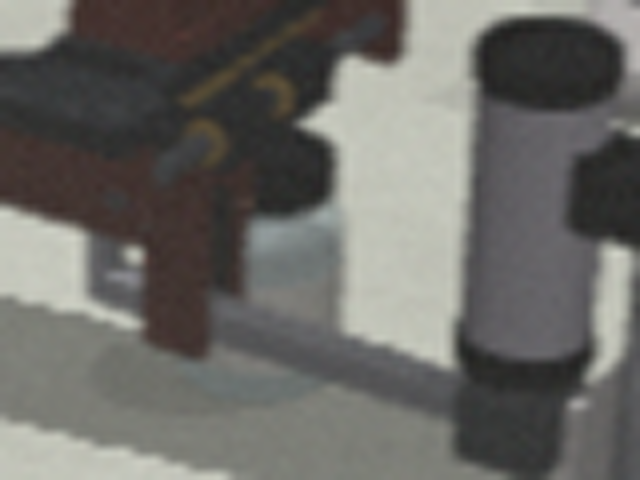

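Gripped: width 11.7 mm, one finger on each side of the arm. Starting a slow pull.

```bash
python3 -m crank '0 0 0 0;0 0 0 0;0 0 3 0;0 0 7 0;0 0 12 0;0 0 17 0;0 0 22 0;0 0 27 0;0 0 31 0;0 0 35 0;0 0 38 0;0 0 40 0'; python3 - <<'E'
from h import *
o=ctrl.get_obs(); print(o['ee_pos'],o['ft_force'],o['width'])
E
```

```text
t: 12.1
ee_pos: [575.0, -13.1, 154.2]
orientation: [-0.03, 3.134, 0.007]
ft_force: [-4.8, 4.6, 8.5]
width: 11.8
[575.04946195 -13.09402775 154.23596947] [-4.80483775  4.64447777  8.45603628] 11.807958341862028
```

```bash
python3 -m crank '0 0 4 0;0 0 8 0;0 0 11 0;0 0 13 0;0 0 14 0; 0 0 14.5 0; 0 0 14.5 0'; python3 - <<'E'
from h import *
o=ctrl.get_obs(); print(o['ee_pos'],o['ft_force'],o['width'])
s=shot('scene','s9')
cv2.imwrite('pics/s9d.png',cv2.resize(s['color'][150:250,340:440,::-1],None,fx=6,fy=6,interpolation=2))
E
```

```text
t: 12.98
ee_pos: [575.0, -13.1, 140.3]
orientation: [-0.03, 3.134, 0.007]
ft_force: [-4.8, 4.1, 10.0]
width: 11.7
[575.03239573 -13.10580422 140.27137728] [-4.77163706  4.06081091 10.03064193] 11.749756081376011
```

View pics/s9d.png

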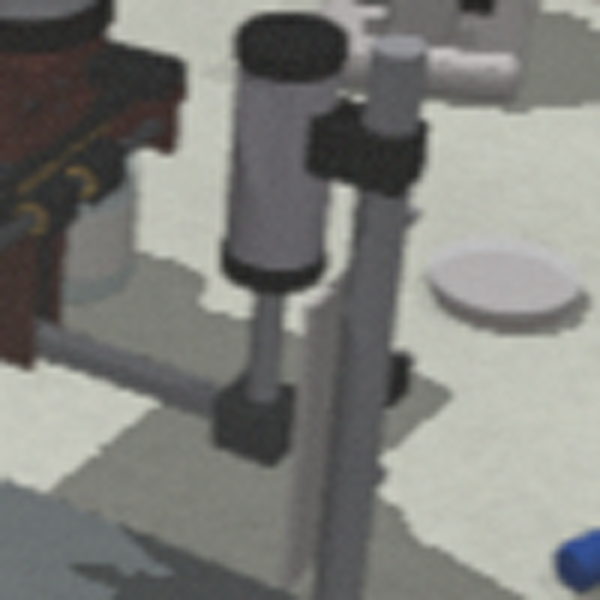

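```bash
python3 - <<'E'
from h import *
s=load('s9')
for v in (350,378,405):
    o,r=ray(s,340+399/6,150+v/6); k=(724-o[0])/r[0]; print((o+k*r).round(1))
w=shot('wrist','w9')
print(proj(w,(724,37,155)),proj(w,(718,37,158)))
c=load('w4')
# index block body top/bottom edges & nub in w4 with y,z solved at x=724
for u,v in [(128,196),(140,187),(140,207),(158,187),(158,207)]:
    o,r=ray(c,u,v); k=(724-o[0])/r[0]; print(u,v,(o+k*r).round(1))
E
```

```text
[724.   74.8 157. ]
[724.   78.9 139.5]
[724.   83.  122.1]
(np.float64(390.3), np.float64(451.8)) (np.float64(392.0), np.float64(450.0))
128 196 [724.   37.5 156.6]
140 187 [724.   29.9 125. ]
140 207 [724.   64.5 186.2]
158 187 [724.   46.4 123.8]
158 207 [724.   77.8 185.4]
```

View pics/w9.png

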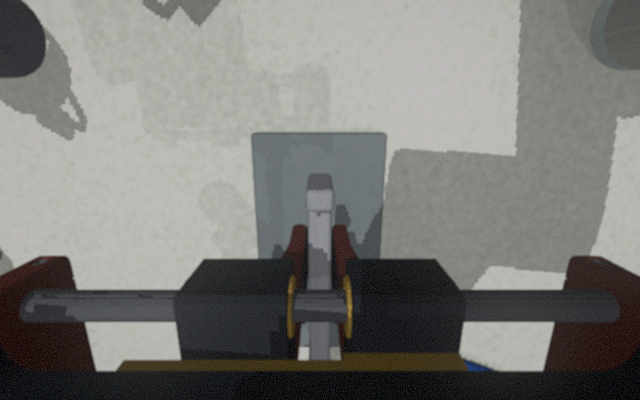

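```bash
python3 -m crank '0 0 1.5 0;0 0 3 0;0 0 3 0;0 0 3 0;0 0 3 0;0 0 3 0;0 0 3 0;0 0 3 0;0 0 3 0;0 0 3 0;0 0 3 0;0 0 3 0'; python3 -m crank '0 0 0 0;0 0 0 0;0 0 0 0;0 0 0 0;0 0 0 0;0 0 0 0;0 0 0 0;0 0 0 0'; python3 -m crank '0 0 -3 0;0 0 -7 0;0 0 -12 0;0 0 -17 0;0 0 -22 0;0 0 -27 0;0 0 -32 0;0 0 -37 0; 0 0 -41 0; 0 0 -45 0;0 0 -48 0;0 0 -51 0'
```

```text
t: 14.58
ee_pos: [575.1, -13.1, 138.0]
orientation: [-0.03, 3.134, 0.007]
ft_force: [-4.6, 3.7, 10.7]
width: 11.7
t: 15.58
ee_pos: [575.1, -13.1, 138.7]
orientation: [-0.03, 3.134, 0.007]
ft_force: [-4.7, 3.7, 10.5]
width: 11.9
t: 17.08
ee_pos: [575.0, -13.1, 189.6]
orientation: [-0.03, 3.133, 0.008]
ft_force: [0.4, 5.3, 1.0]
width: 11.6
```

```bash
python3 -m crank '0 0 -1.5 0;0 0 -3 0;0 0 -4.2 0;0 0 -5 0;0 0 -5.2 0;0 0 -5.2 0'; python3 -m crank '0 0 0 0;0 0 0 0;0 0 0 0;0 0 0 0;0 0 0 0;0 0 0 0' 0.45; python3 - <<'E'
from h import *
s=shot('scene','s10'); w=load('wrist0')
cv2.imwrite('pics/s10d.png',cv2.resize(s['color'][150:250,320:440,::-1],None,fx=6,fy=6,interpolation=2))
E
```

```text
t: 17.82
ee_pos: [575.0, -13.1, 194.2]
orientation: [-0.03, 3.133, 0.008]
ft_force: [2.1, 4.5, -4.2]
width: 12.1
t: 18.58
ee_pos: [575.0, -13.1, 194.3]
orientation: [-0.03, 3.133, 0.008]
ft_force: [0.6, -0.2, 0.7]
width: 48.0
```

View pics/s10d.png

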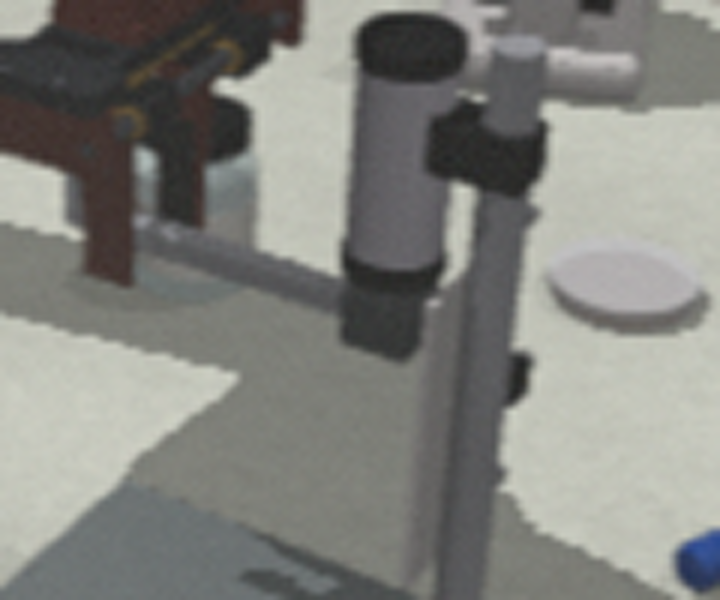

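```bash
python3 -m crank '0 0 -40 0;0 0 -95 0;0 0 -136 0;20 -55 -136 0;40 -115 -136 0;60 -175 -136 0;80 -235 -136 0;97 -288 -136 0;97 -288 -136 0;97 -288 -136 0' 0.3; python3 - <<'E'
from h import *
w=shot('wrist','w10');print(ctrl.get_obs()['ee_pos'])
E
```

```text
t: 19.88
ee_pos: [482.3, -303.1, 327.8]
orientation: [-0.029, 3.133, 0.009]
ft_force: [1.0, -0.4, 0.3]
width: 61.3
[ 482.59684069 -302.58028715  327.90120087]
```

View pics/w10.png

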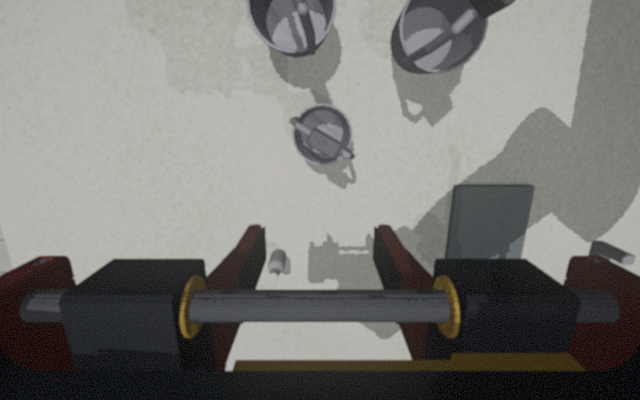

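The smallest pail's rim is centred near (322,135), its bail runs (292,122)–(350,154), and the grip block is near (325,140). Enlarging.

```bash
python3 - <<'E'
from h import *
w=load('w10')
cv2.imwrite('pics/w10c.png',cv2.convertScaleAbs(cv2.resize(w['color'][90:180,270:370,::-1],None,fx=6,fy=6,interpolation=2),alpha=1.6))
E
```

```text
(no output)
```

View pics/w10c.png

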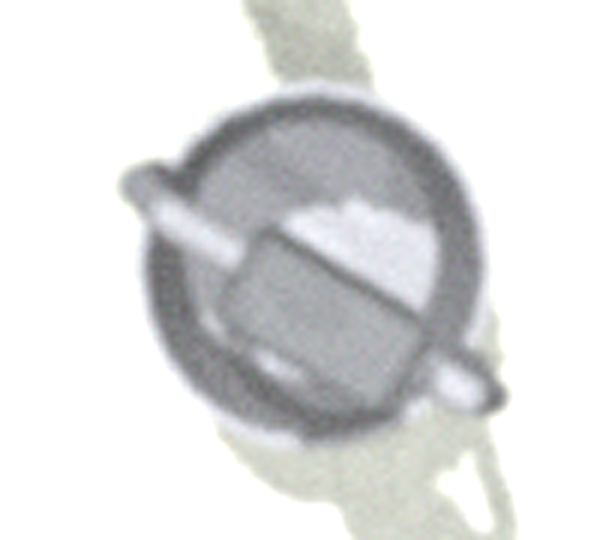

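```bash
python3 - <<'E'
from h import *
w=load('w10'); C=lambda x,y:(270+x/6,90+y/6)
a=onz(w,*C(135,187),150);b=onz(w,*C(490,388),150);print(a,b,(a+b)/2,np.degrees(np.arctan2(*(b-a)[[1,0]])),np.linalg.norm(a-b))
m=onz(w,*C(325,317),183);print(m); 
a=onz(w,*C(272,235),183);b=onz(w,*C(428,325),183);print('edge',np.degrees(np.arctan2(*(b-a)[[1,0]])),np.linalg.norm(a-b))
print('rim',onz(w,*C(315,262),66))
E
```

```text
[ 422.11402224 -333.31467045  150.        ] [ 457.70748896 -266.84173849  150.        ] [ 439.9107556  -300.07820447  150.        ] 61.83281839164047 75.40255670391406
[ 441.57977055 -298.89667094  183.        ]
edge 61.48149780041312 30.127226850703828
rim [ 441.28823808 -298.81376114   66.        ]
```

```bash
python3 - <<'E'
from h import *
P={'w1':[(277,130),(367,130)],'w2':[(40,18),(153,17),(178,214)],'w3':[(155,35),(246,35),(255,197)],'w6':[(277,126),(368,126)],'w7':[(269,127),(377,127)],'w9':[(252,132),(386,132)],'w10':[(455,185),(533,185)]}
for k,v in P.items():
    d=load(k); print(k,[onz(d,*p,14)[:2].round(1).tolist() for p in v])
t=load('top0')
f=306.
import numpy as np
# joint fit of scale+z offset: known width 130
for k,v in P.items():
    d=load(k)
    for z in (14,-10): 
        q=[onz(d,*p,z) for p in v]; print(k,z,np.linalg.norm(q[0]-q[1]).round(1),(np.linalg.norm(q[1]-q[2]).round(1) if len(q)>2 else ''))
E
```

```text
w1 [[525.4, -79.5], [523.1, 48.6]]
w2 [[527.3, -75.5], [524.3, 53.9], [760.7, 57.5]]
w3 [[527.3, -75.7], [525.3, 51.5], [760.3, 54.8]]
w6 [[524.5, -77.4], [522.0, 49.4]]
w7 [[524.2, -77.7], [521.8, 48.9]]
w9 [[523.5, -77.4], [521.2, 48.5]]
w10 [[523.2, -81.7], [521.2, 45.0]]
w1 14 128.2 
w1 -10 135.1 
w2 14 129.4 236.5
w2 -10 137.4 251.1
w3 14 127.3 235.0
w3 -10 133.8 246.9
w6 14 126.8 
w6 -10 133.8 
w7 14 126.6 
w7 -10 134.9 
w9 14 126.0 
w9 -10 136.3 
w10 14 126.8 
w10 -10 133.1
```

```bash
python3 -m crank '20 3 0 10;42 5 30 20;42 5 60 29;42 5 100 29;42 5 100 29;42 5 100 29'; python3 - <<'E'
from h import *
w=shot('wrist','w11');print(ctrl.get_obs()['ee_pos']); s=shot('scene','s11')
cv2.imwrite('pics/s11c.png',cv2.resize(s['color'][180:310,170:300,::-1],None,fx=4.5,fy=4.5,interpolation=2))
E
```

```text
t: 20.68
ee_pos: [442.4, -297.4, 228.9]
orientation: [0.752, 3.042, 0.011]
ft_force: [0.2, 0.3, 0.1]
width: 61.2
[ 442.54815173 -297.83407548  229.28523465]
```

View pics/w11.png

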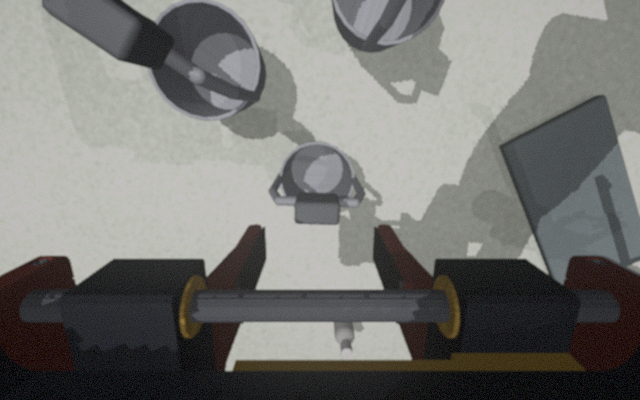

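View pics/s11c.png

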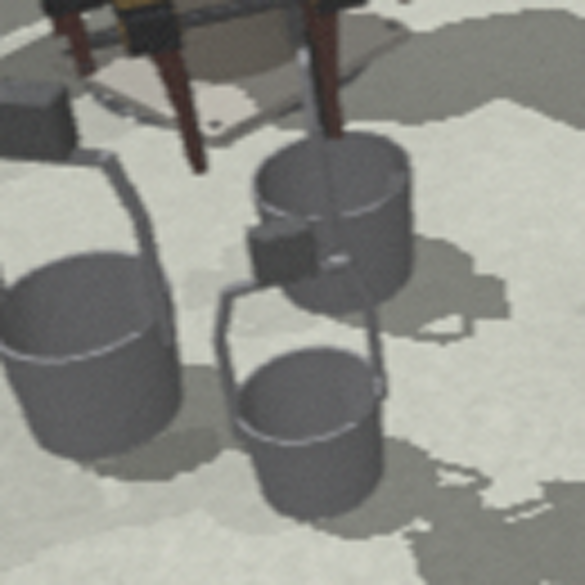

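```bash
python3 - <<'E'
from h import *
a=load('w10');b=load('w11');s=load('s11')
cv2.imwrite('pics/w11c.png',cv2.convertScaleAbs(cv2.resize(b['color'][130:240,255:385,::-1],None,fx=6,fy=5,interpolation=2),alpha=1.5))
print(proj(b,(442.5,-298,183)),proj(b,(442.5,-298,167)))
S=lambda x,y:(170+x/4.5,180+y/4.5)
p=(317,208)
print(tri(a,(324.2,142.8),b,p), tri(b,p,s,S(285,222)), onz(b,*p,183))
print(b['extrinsics'].round(3).tolist())
E
```

```text
(np.float64(318.7), np.float64(213.2)) (np.float64(318.6), np.float64(206.5))
(array([ 442.6, -298.9,  169.6]), np.float64(1.0)) (array([ 440.5, -294.6,  182.3]), np.float64(6.6)) [ 438.39238504 -297.24731719  183.        ]
[[0.467, 0.85, 0.243, 377.372], [0.884, -0.451, -0.119, -265.165], [0.008, 0.27, -0.963, 395.746], [0.0, 0.0, 0.0, 1.0]]
```

View pics/w11c.png

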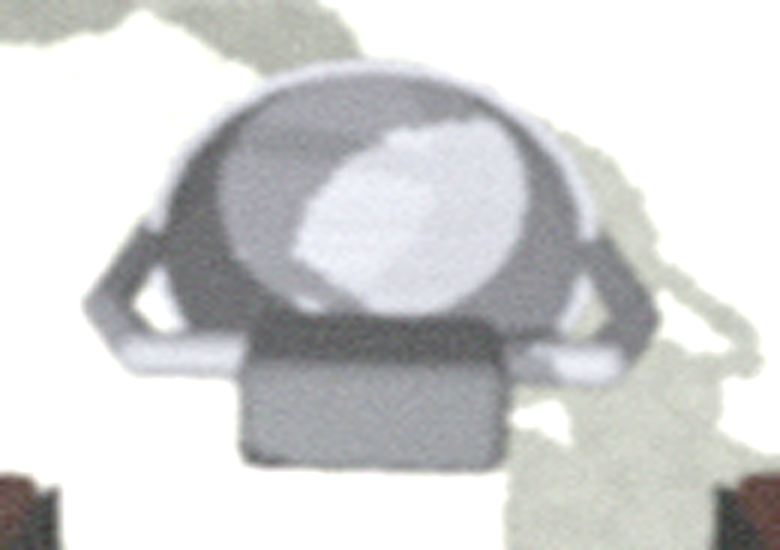

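```bash
python3 -m crank '-1 1 30 0;-1 1 60 0;-1 1 71 0;-1 1 71 0;-1 1 71 0'; python3 - <<'E'
from h import *
s=shot('scene','s12')
cv2.imwrite('pics/s12c.png',cv2.resize(s['color'][180:310,170:300,::-1],None,fx=4.5,fy=4.5,interpolation=2))
E
```

```text
t: 21.4
ee_pos: [445.4, -297.9, 159.7]
orientation: [0.753, 3.039, 0.009]
ft_force: [-0.0, 0.1, 0.1]
width: 61.4
```

View pics/s12c.png

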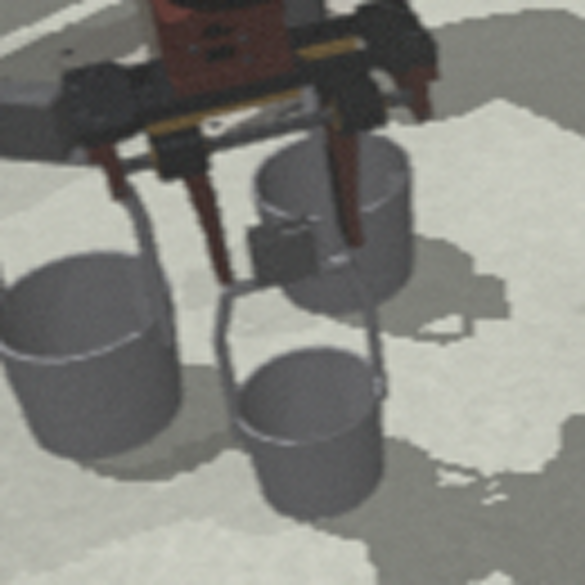

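Tips straddle the block just above the bar. Closing.

```bash
python3 -m crank '0 0 0 0;0 0 0 0;0 0 0 0;0 0 0 0;0 0 0 0;0 0 0 0' 1;  python3 -m crank '0 0 0 0;0 0 -10 0;0 0 -20 0;0 0 -20 0'; python3 - <<'E'
from h import *
w=shot('wrist','w13');s=shot('scene','s13')
cv2.imwrite('pics/s13c.png',cv2.resize(s['color'][170:310,170:300,::-1],None,fx=4.2,fy=4.2,interpolation=2))
E
```

```text
t: 22.2
ee_pos: [445.5, -298.0, 159.8]
orientation: [0.753, 3.038, 0.009]
ft_force: [0.4, -1.1, 2.6]
width: 34.0
t: 22.7
ee_pos: [445.7, -298.4, 180.8]
orientation: [0.752, 3.037, 0.008]
ft_force: [-0.0, -0.6, -2.9]
width: 33.9
```

View pics/s13c.png

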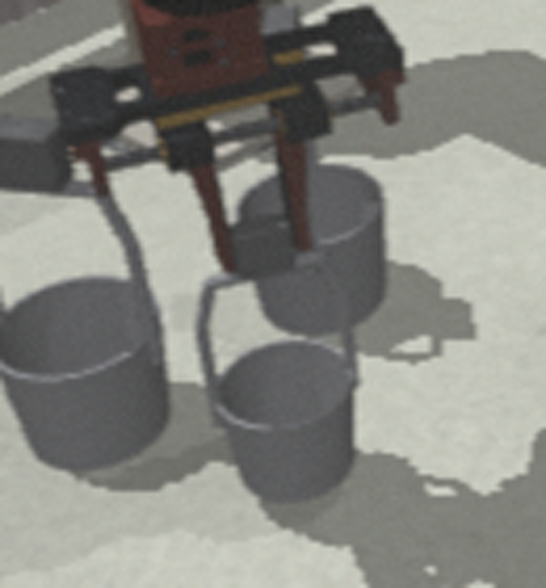

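View pics/w13.png

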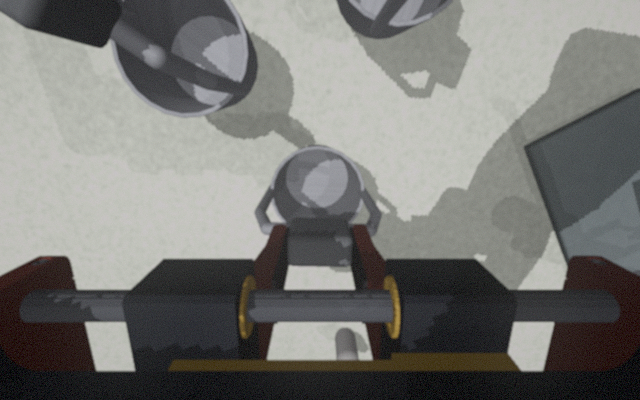

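```bash
python3 -m crank '0 0 -15 0;0 0 -35 0;0 0 -60 0;0 0 -82 0;0 0 -94 0;0 0 -94 0'; python3 -m crank '5 10 0 -2;15 30 0 -5;29 57 0 -8;44 85 0 -11;59 115 0 -14;74 145 0 -17;89 175 0 -20;104 204 0 -23;116 229 0 -26;125 246 0 -28;129 254 0 -29;129 254 0 -29'; python3 - <<'E'
from h import *
w=shot('wrist','w14');s=shot('scene','s14')
E
```

```text
t: 23.55
ee_pos: [444.4, -298.5, 274.9]
orientation: [0.752, 3.036, 0.007]
ft_force: [-0.5, -0.0, -3.9]
width: 34.2
t: 25.05
ee_pos: [448.4, -12.9, 275.1]
orientation: [-0.035, 3.128, 0.002]
ft_force: [1.1, -0.3, -2.6]
width: 33.9
```

View pics/s14.png

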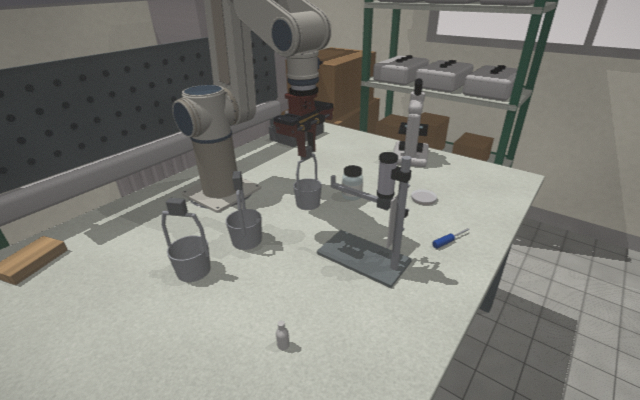

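View pics/w14.png

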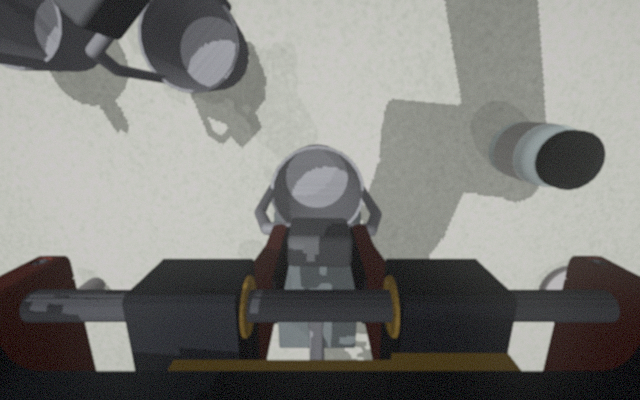

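```bash
python3 - <<'E'
from h import *
s=load('s14')
cv2.imwrite('pics/s14c.png',cv2.resize(s['color'][130:220,280:380,::-1],None,fx=6,fy=6,interpolation=2))
for p in [(448,-13,265),(448,-13,181+0),(448,-54,265),(541,-15,239),(541,-15,217)]:
    u,v=proj(s,p);print(p,((u-280)*6).round(),((v-130)*6).round())
E
```

```text
(448, -13, 265) 159.0 172.0
(448, -13, 181) 166.0 328.0
(448, -54, 265) 103.0 203.0
(541, -15, 239) 318.0 277.0
(541, -15, 217) 318.0 319.0
```

View pics/s14c.png

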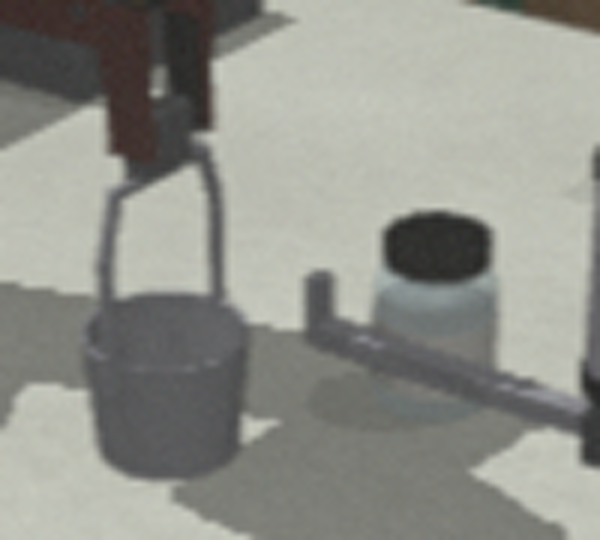

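```bash
python3 -m crank '-5 0 0 0;-15 -1 0 0;-30 -1 0 0;-45 -1 0 0;-60 -2 0 0;-75 -2 0 0;-90 -2 0 0;-105 -3 0 0;-115 -3 0 0;-121 -3 0 0;-122 -3 0 0;-122 -3 0 0'; python3 - <<'E'
from h import *
s=shot('scene','s15')
cv2.imwrite('pics/s15c.png',cv2.resize(s['color'][130:230,310:430,::-1],None,fx=6,fy=6,interpolation=2))
for p in [(571,-13,261),(571,-13,217)]:
    u,v=proj(s,p);print(p,((u-310)*6).round(),((v-130)*6).round())
E
```

```text
t: 26.65
ee_pos: [570.4, -14.3, 276.9]
orientation: [-0.032, 3.128, 0.002]
ft_force: [0.1, 0.3, -2.2]
width: 33.9
(571, -13, 261) 196.0 250.0
(571, -13, 217) 194.0 337.0
```

View pics/s15c.png

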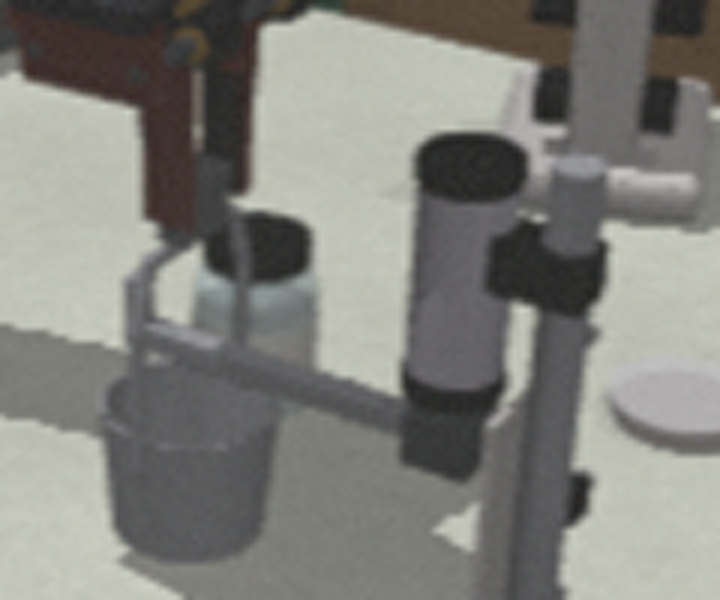

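```bash
python3 -m crank '0 1 5 0;0 1 13 0;0 1 21 0;0 1 28 0;0 1 34 0;0 1 38 0;0 1 41 0;0 1 43 0;0 1 43 0'; python3 -m crank '0 0 1 0;0 0 2 0;0 0 3 0;0 0 4 0;0 0 5 0;0 0 6 0;0 0 7 0;0 0 8 0;0 0 9 0;0 0 9 0'; python3 - <<'E'
from h import *
print(ctrl.get_obs()['ft_force'])
s=shot('scene','s16')
cv2.imwrite('pics/s16c.png',cv2.resize(s['color'][130:230,310:430,::-1],None,fx=6,fy=6,interpolation=2))
E
```

```text
t: 27.82
ee_pos: [570.8, -13.2, 233.9]
orientation: [-0.032, 3.128, 0.002]
ft_force: [0.7, 0.6, -3.0]
width: 33.7
t: 29.08
ee_pos: [571.0, -13.2, 224.8]
orientation: [-0.032, 3.128, 0.002]
ft_force: [-0.7, -0.3, -1.5]
width: 34.4
[-0.7420324  -0.26555755 -1.50934399]
```

View pics/s16c.png

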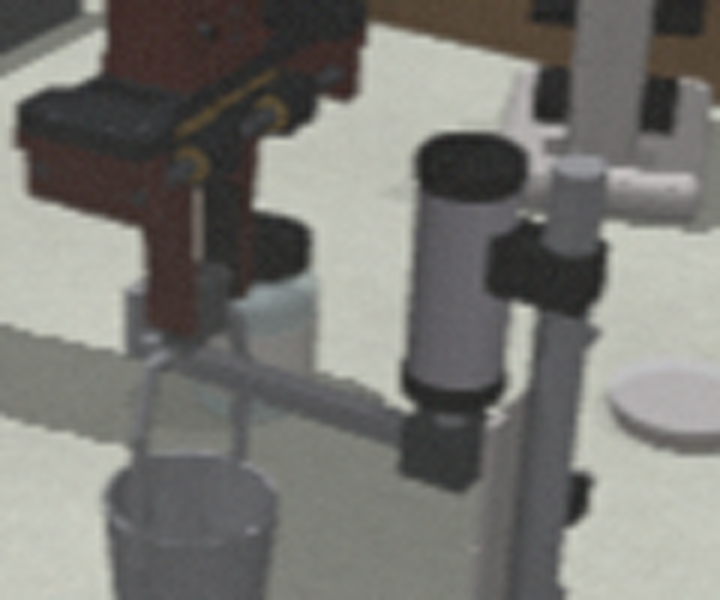

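```bash
python3 -m crank '0 0 1 0;0 0 2 0;0 0 3 0;0 0 4 0;0 0 5 0;0 0 5 0;0 0 5 0'; python3 - <<'E'
from h import *
z=[]
for i in range(5):
    viewer.get_image('top'); z.append(ctrl.get_obs()['ft_force'][2].round(2))
print(z,ctrl.get_obs()['t'])
E
```

```text
t: 30.0
ee_pos: [571.0, -13.2, 219.8]
orientation: [-0.032, 3.128, 0.002]
ft_force: [-1.5, -0.6, -1.2]
width: 34.1
[np.float64(-0.99), np.float64(-0.51), np.float64(-0.59), np.float64(-1.0), np.float64(-1.85)] 30.25
```

```bash
python3 -m crank '0 0 1 0;0 0 2 0;0 0 3 0;0 0 4 0;0 0 4 0'; python3 - <<'E'
from h import *
z=[]
for i in range(8):
    viewer.get_image('top'); z.append(ctrl.get_obs()['ft_force'][2])
print(np.round(z,1),np.mean(z),ctrl.get_obs()['t'])
E
```

```text
t: 30.88
ee_pos: [571.0, -13.2, 215.8]
orientation: [-0.032, 3.128, 0.002]
ft_force: [-0.8, -0.3, 0.1]
width: 34.0
[ 0.6 -0.7  0.5 -0.1  0.3  0.4  0.1  1.1] 0.27498350754202305 31.275
```

```bash
python3 -m crank '0 0 0 0;0 0 0 0;0 0 0 0;0 0 0 0;0 0 0 0' 0.4; python3 -m crank '0 0 -4 0;0 0 -10 0;0 0 -20 0;0 0 -35 0;0 0 -60 0;0 0 -100 0;0 0 -130 0;30 0 -140 0;60 0 -140 0;60 0 -140 0'; python3 - <<'E'
from h import *
s=shot('scene','s17');t=shot('top','t17');w=shot('wrist','w17')
cv2.imwrite('pics/s17c.png',cv2.resize(s['color'][130:270,310:430,::-1],None,fx=4.2,fy=4.2,interpolation=2))
E
```

```text
t: 31.9
ee_pos: [571.1, -13.2, 215.9]
orientation: [-0.032, 3.128, 0.002]
ft_force: [0.1, -0.1, -0.1]
width: 52.9
t: 33.15
ee_pos: [508.1, -14.6, 356.5]
orientation: [-0.032, 3.126, 0.001]
ft_force: [0.6, 0.2, 0.1]
width: 52.7
```

View pics/s17c.png

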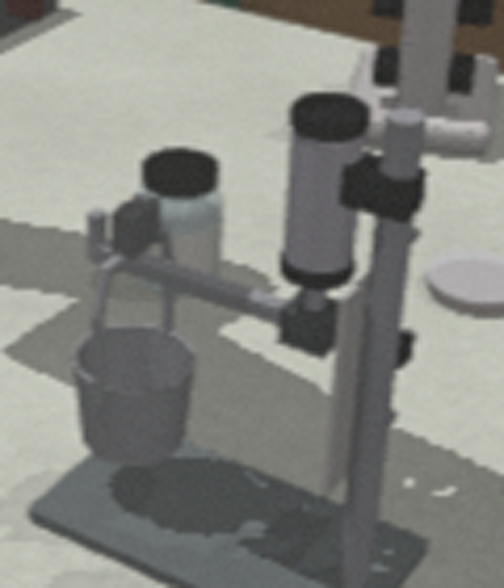

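View pics/w17.png

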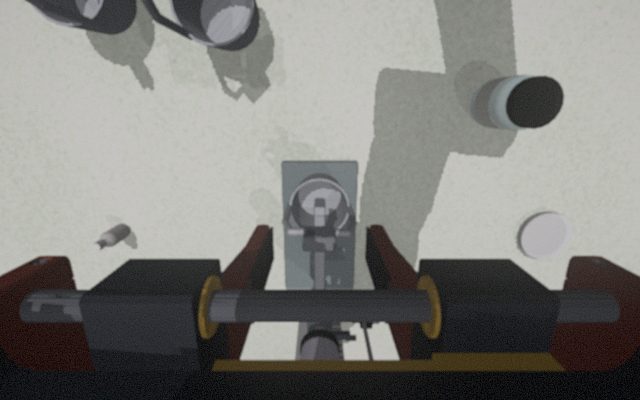

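The pail hangs on the arm (crop: bail at (130,255), pail bottom at (130,455), clear of the base plate). I'll wait a moment, check that it's still, and check the bystanders.

```bash
python3 -m crank '0 0 0 0;0 0 0 0;0 0 0 0;0 0 0 0;0 0 0 0;0 0 0 0;0 0 0 0;0 0 0 0;0 0 0 0;0 0 0 0'; python3 - <<'E'
from h import *
s=shot('scene','s18');b=load('s17')['color'].astype(int);a=s['color'].astype(int)
print('still: diff in pail region',np.abs(a-b)[160:260,310:430].max(), np.abs(a-b)[160:260,310:430].mean().round(2))
t=load('top0')['color'].astype(int)
t2=shot('top','t18')['color'].astype(int)
s0=load('scene0')['color'].astype(int)
for n,(x0,x1,y0,y1) in dict(jar=(335,372,160,200),dish=(408,442,188,208),dropper=(270,295,318,352),index=(402,412,203,222)).items():
    A=s0[y0:y1,x0:x1].mean(2).astype(np.float32);B=a[y0:y1,x0:x1].mean(2).astype(np.float32)
    print(n,np.round(cv2.phaseCorrelate(A,B),2).tolist() if False else cv2.phaseCorrelate(A,B),np.abs(A-B).mean().round(1))
print(ctrl.get_obs()['t'])
E
```

```text
t: 34.55
ee_pos: [510.1, -14.6, 355.7]
orientation: [-0.032, 3.126, 0.001]
ft_force: [0.6, -0.3, 0.5]
width: 52.9
still: diff in pail region 51 1.68
jar ((-0.00833255308937808, 0.2593476390362035), 0.619325259923935) 25.4
dish ((0.09065319153518914, 0.007739661160069744), 1.0113238351212608) 1.9
dropper ((0.4654562336292525, -0.04032738622936449), 0.9823400396770902) 2.1
index ((0.09078390297561967, -0.3090505172698954), 0.993727317750454) 2.5
34.65
```

```bash
python3 -c "
from workcell import ctrl; print(ctrl.close_job())"
```

```text
the job is handed in; nothing more can be done
None
```

The job is handed in at about 35 s on the clock. The balance was readied first, and the smallest pail now hangs by its bail on the hook arm. No verdict was reported.

- **Pull:** I drew the arm down about 56 mm, held it there for about 2.4 s (55.4–56.1 mm), then eased it back to its stop over about 2 s. After release the scene view showed the slide home under the barrel.
- **Index level:** I measured the index at about 57 mm, with pairs of views giving 55.7–58.2 mm. The hold was therefore probably about 1 mm short and not past it. No camera could see the pointer during the pull, so I judged level from the drawn distance and the force (about 10.6 N), not by sight.
- **Hanging:** I lowered the pail until the wrist force averaged near zero, with the arm down about 15 mm, then released and backed away. Two pictures about 1.4 s apart showed it hanging clear of the base plate, with a mean difference of only 1.7 grey levels.
- **Bystanders and index:** the dish, dropper bottle and index shifted by less than half a pixel. The jar's image check was unreliable (0.3 px shift, but a large difference, probably from shadows and the pail in front of it). The arm was not brought near the jar.
- **First grip failed:** the fingertips turned out to sit about 27 mm higher than the stated tip extent implies, so the gripper closed just above the arm. I regripped about 20 mm lower, and no notable force showed.

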